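# Load a pressure vessel under the filling head and clamp its stem

## Robot

A 7-joint arm with a two-finger parallel gripper is mounted at the origin on the work surface. World frame = base frame: x ahead of the robot, y to its left, z up, the work surface at z = 0. Lengths are in m, angles in degrees, forces in N, time in s.
With the tool pointing down it reaches from about 0.4 to 0.85 m from the base axis. Payload 6.9 kg.
Tool frame: the origin (TCP) lies at the very end of the fingers, on their centre line; the grasp point (between the pads) lies grasp_offset behind it (grasp_offset is the distance from the TCP to the grasp point, in m); z points along the fingers, y is the line along which they close (so a half turn about z gives the same grasp; the last joint's range is limited). The gripper opens to 85 mm and grips with 20 to 120 N. Pads are 22 mm wide; open, the fingers measure 114 mm over their backs; the gripper's body (76 mm by 85 mm) begins 54 mm behind the grasp point. The pads swing forward as they close: fully open they stand 13 mm farther back than shut.
Start: joints at [-68.726, 29.078, -13.613, 85.955, 7.202, 65.827, -8.869], TCP at [0.164, 0.603, 0.231] pointing down, gripper open.
Joint ranges: [-176.47, 176.47], [-13.61, 117.27], [-81.72, 77.17], [0.22, 143.17], [-87.28, 267.28], [10, 112.55], [-165.47, 165.47]. Speed limits (degrees/s): [136.94, 136.94, 180, 180, 180, 180, 180].

## Interface

Orientations are given as [roll, pitch, yaw] about the fixed x, y, z axes, in that order (R = Rz(yaw) Ry(pitch) Rx(roll)).
In Python, from station import sense, read_camera, camera_model, job_done, spot_in, grasp_offset gives the robot as it stands.
- The arm moves only by the shell command python3 -m pendant 'ROWS' [FORCE]. ROWS is JSON, a list that holds one entry, the list of rows, each a list of 5 numbers: the opening, from 0 (shut) to 1 (fully open), then the shift along the tool's x, y, z in mm, then the turn about the tool's z in degrees. In form: [[[claw, dx, dy, dz, roll], ...]]. A call has 1 to 12 rows; each row is the pose to reach, as a shift and turn from the pose commanded when the call began, along the tool's axes at that moment; what a row does not reach only later rows make up. A row lasts 1/12 s, in which the tool goes at most 41.7 mm and 7.16 degrees, less where a joint would pass 70% of its speed; a pose out of reach is approached as far as the arm can. A call with a gripper value outside its range is refused whole. The fingers move at their own pace and stop on an object; FORCE is the grip in N (left out, the last holds). Time passes only in rows, so rows that repeat a pose let the fingers close. It gives the time, the measured TCP pose, the force, the opening and the grip force at its end, in the units of the state.
- sense(): the state, without advancing time (a new reading comes with each control period).
- read_camera(name): name is "scene" or "top" or "wrist"; returns the picture (420x560x3 uint8, red, green, blue); there is no depth.
- camera_model(name): a dict with "fovy" (degrees; the focal length in pixels is half the picture's height over the tangent of half this angle, whatever the lens; pixels are square), "cx", "cy" (the principal point, pixels), "dist" ([k1, k2, p1, p2, k3] as OpenCV has them; the pictures are not rectified), "position" and "rotation" of the camera in the world. Camera axes: x right, y down, z forward; pixel columns grow to the right and rows downward; lengths in m; the calibration is good to about 2 mm. A picture is of the moment at which its call begins: read the wrist's pose just before it. camera_model takes no time and is no camera call; for the wrist camera it gives the pose at the moment of the call.
- job_done(): hands the job in; it is judged then, once.
Trained networks look in the newest picture that a camera, given by its name, has taken for a name from the list of things; names that differ only in an ending like _2 or _b are one class to them, and where a whole thing is asked for, a point or a joint stands for the part that bears it (a point fixed in the world has none). Each returns a list of dicts, best first, with "confidence" (0 to 1); they miss things now and then, are a little off and sometimes report something else, mostly with a low value. They report only what shows in the picture. A call takes as long as a camera call.
- spot_in(thing, camera): "xy" ([column, row] in pixels, amid what is visible of it).
The state is a dict: "clock": time; "joint_positions": joint angles; "qd": joint speeds; "joint_efforts": joint torques, N m; "position": TCP position; "eef_rot": TCP orientation; "wrist_force": force on the tool from outside, world axes, zero at the start; "torque": the same for the moment, N m; "finger_gap": opening from 0.0 (shut) to 1.0 (fully open); "grasp_force": force on a finger pad.
Only numpy, scipy, OpenCV 4.12 (cv2) and the standard library are available. Lean on these libraries where they do the work, as an engineer would, in place of code of your own. Each camera call takes 0.05 s, during which the arm holds its last target. There are 200 camera calls.

## Task

Bring the blue carrier with its vessel into the lane of the white filling stand, stem under the overhanging head, fully home against the red stop. Then turn the red-knobbed crank on top clockwise until the jaws grip the stem firmly: stop when it clearly turns harder than when running free, and do not force it further, or the stem is damaged. Leave the other things on the bench where they are.

Things in the scene. Friction and masses are not known exactly. Their poses are not given: they have to be found in the camera images.
- carrier: Blue carrier with steel vessel on it. Origin: on bench under vessel axis, z up, +x goes in first. Base x -50..+55, 80 wide, 12 high. Vessel 64 mm diameter at most, 112 high; brass stem 20 mm diameter, z 118..166, on the axis. A tongue 24 wide leads back to the upright black handle centred at x -130: 40 long (x), 16 thick (y), top at z 75. About 0.75 kg.
- stand: White C-shaped stand, fixed. Origin: on bench under the chuck axis, z up, +x = way in; carrier home = both origins and axes coincide. Rails 22 high, 83 apart inside, x -80..65, flared mouth 105 wide to x -120; red stop face at x +55. Column y 64..90 (robot side); overhanging plate z 185..201, x -37..37, y -50..90; open at -y above the rail.
- chuck: Chuck under the plate; origin and axes as the stand. Two coupled jaws at z 140..170 close along y on the axis; brass faces 31..52 mm apart at the start. The crank runs free for 0.7..2.0 rad, then the sprung faces touch the stem and it gets harder: 3 N at the knob per further 0.1 rad. Firm: 3 to 8 N above free running (compare moving with moving or still with still); 12 N above is too much.
- crank_knob (a point): Top centre of the crank's upright red knob, 18 mm diameter, 40 mm tall above the crank arm, z 265. It goes round the chuck axis on a radius of 80 mm; clockwise from above closes the jaws. Running free it takes about 6 N while moving; it stays where left. The crank may sit at any of a range of angles on its sleeve: its direction does not tell how far the jaws are closed.
- spare_vessel: Bystander: second steel vessel, 64 mm diameter, 125 mm high; origin at the centre of its underside.
- bucket: Bystander: open steel bucket, 104 mm diameter, 130 mm high; origin at the centre of its underside.
- wash_bottle: Bystander: white bottle with red cap, 68 mm diameter, 170 mm high; origin at the centre of its underside.
- jar: Bystander: amber jar, 60 mm diameter, 75 mm high; origin at the centre of its underside.
- dish: Bystander: white ceramic dish, 90 mm diameter, 22 mm high; origin at the centre of its underside.
- spanner: Bystander: steel spanner lying flat near the robot.
- cap_ring: Bystander: dark steel ring, 68 mm diameter, 22 mm high, lying flat near the robot.

How it is judged:
By the outcome, as a careful person would: the job done as asked, in the order asked, and still so for the second after the job is handed in, with the robot touching nothing.
It also fails if it takes over 72 s, if anything falls off the work surface, if the arm or the gripper's body presses on something with over 40 N, if the wrist force passes 120 N, or if a joint passes its speed limit or range.

## Working session

There is one attempt and no reset: what is moved stays moved. The work goes in short steps, Python scripts to look and compute and a shell command to move; the robot and the scene stay as the last step left them, time stands still between calls to the robot, and variables do not carry over. Pictures are saved under pics/ and viewed, at most 10 in all, crops included, and the job is handed in when it is done.

```bash
mkdir -p pics; ls
cat > h.py <<'E'
import numpy as np, cv2, json
from station import sense, read_camera, camera_model, job_done, spot_in, grasp_offset
def K(m):
    f=210/np.tan(np.radians(m['fovy'])/2); return np.array([[f,0,m['cx']],[0,f,m['cy']],[0,0,1]])
def ray(m,px):
    u=cv2.undistortPoints(np.array([[px]],float),K(m),np.array(m['dist']))[0,0]
    return np.array(m['position']),np.array(m['rotation'])@np.array([u[0],u[1],1])
def atz(m,px,z):
    p,d=ray(m,px); return p+d*(z-p[2])/d[2]
def proj(m,P):
    R=np.array(m['rotation']); P=np.atleast_2d(P)-np.array(m['position'])
    return cv2.projectPoints((P@R).reshape(-1,1,3),np.zeros(3),np.zeros(3),K(m),np.array(m['dist']))[0][:,0]
def save(name,fn):
    im=read_camera(name); cv2.imwrite('pics/'+fn,cv2.cvtColor(im,cv2.COLOR_RGB2BGR)); return im
E
python3 - <<'E'
from h import *
for c in ['scene','top']:
    m=camera_model(c); print(c,np.round(m['position'],3),np.round(m['rotation'],2).tolist(),m['fovy'])
    save(c,c+'1.png')
    for t in ['carrier','stand','chuck','crank_knob','spare_vessel','bucket','wash_bottle','jar','dish']:
        print(t,[(np.round(d['xy']).tolist(),round(d['confidence'],2)) for d in spot_in(t,c)[:2]])
print(sense(),grasp_offset)
E
```

```text
pics
scene [1.07  0.307 1.067] [-145.77, 0.62, 122.01] 50.4938416430699
carrier [([235.0, 193.0], 0.71)]
stand [([355.0, 239.0], 0.75)]
chuck [([353.0, 230.0], 0.67)]
crank_knob [([356.0, 233.0], 0.64), ([352.0, 234.0], 0.17)]
spare_vessel [([199.0, 278.0], 0.9), ([173.0, 248.0], 0.29)]
bucket [([265.0, 320.0], 0.59)]
wash_bottle [([174.0, 248.0], 0.89)]
jar []
dish [([376.0, 359.0], 0.93)]
top [ 0.425 -0.01   1.133] [-172.32, 0.21, -89.24] 53.35632898435132
carrier [([360.0, 238.0], 0.92)]
stand [([214.0, 227.0], 0.76)]
chuck [([204.0, 212.0], 0.94), ([370.0, 146.0], 0.68)]
crank_knob [([204.0, 210.0], 0.8)]
spare_vessel [([329.0, 132.0], 0.69)]
bucket [([254.0, 133.0], 0.72)]
wash_bottle [([370.0, 147.0], 0.63)]
jar [([424.0, 174.0], 0.63)]
dish [([162.0, 159.0], 0.7), ([370.0, 146.0], 0.24)]
{'clock': 1.0, 'joint_positions': array([-68.72672553,  29.07862028, -13.61152879,  85.95303321,
         7.20297531,  65.82447708,  -8.86781578]), 'qd': array([ 0.06305246, -0.02567898, -0.07571996, -0.02826563, -0.03527132,
       -0.12882441, -0.09600998]), 'joint_efforts': array([-6.20448227e-04, -6.20358253e+01, -2.18528397e+00, -2.49967593e+01,
        1.38165266e-02,  2.12698411e-03, -6.83871477e-06]), 'position': array([0.16422005, 0.6030656 , 0.23127546]), 'eef_rot': array([1.79997981e+02, 4.63790757e-04, 1.64770066e+02]), 'wrist_force': array([0.70493956, 0.19219533, 0.25160413]), 'torque': array([ 0.04402565,  0.0079461 , -0.04711347]), 'grasp_force': 0.0, 'finger_gap': 0.9999424119396576} 0.0187
```

View pics/top1.png

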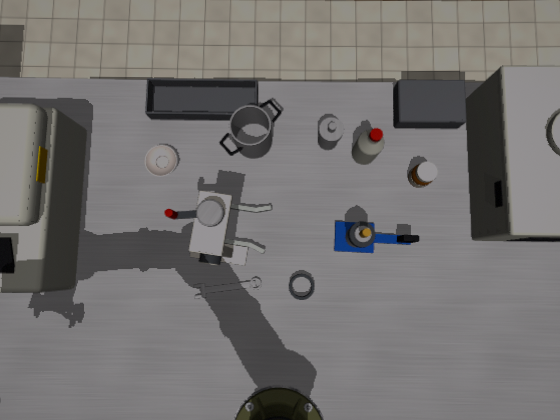

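View pics/scene1.png

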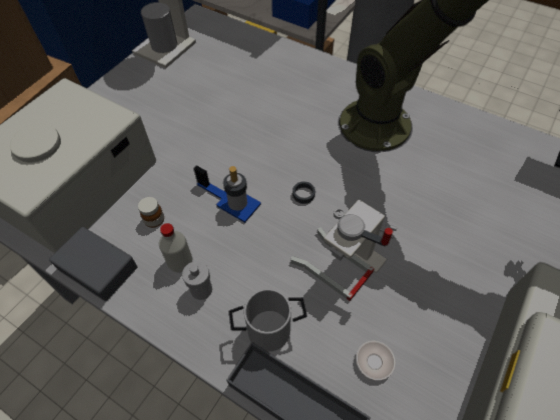

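```bash
cat >> h.py <<'E'
from scipy.spatial.transform import Rotation as Ro
_cm=camera_model
def camera_model(n):
    m=dict(_cm(n)); m['rotation']=Ro.from_euler('xyz',m['rotation'],degrees=True).as_matrix(); return m
E
python3 - <<'E'
import cv2
im=cv2.imread('pics/top1.png')
a=cv2.resize(im[190:275,160:280],None,fx=6.6,fy=6.6,interpolation=cv2.INTER_CUBIC)
cv2.imwrite('pics/c1.png',a)
a=cv2.resize(im[205:265,325:425],None,fx=8,fy=8,interpolation=cv2.INTER_CUBIC)
cv2.imwrite('pics/c2.png',a)
E
```

```text
(no output)
```

View pics/c1.png

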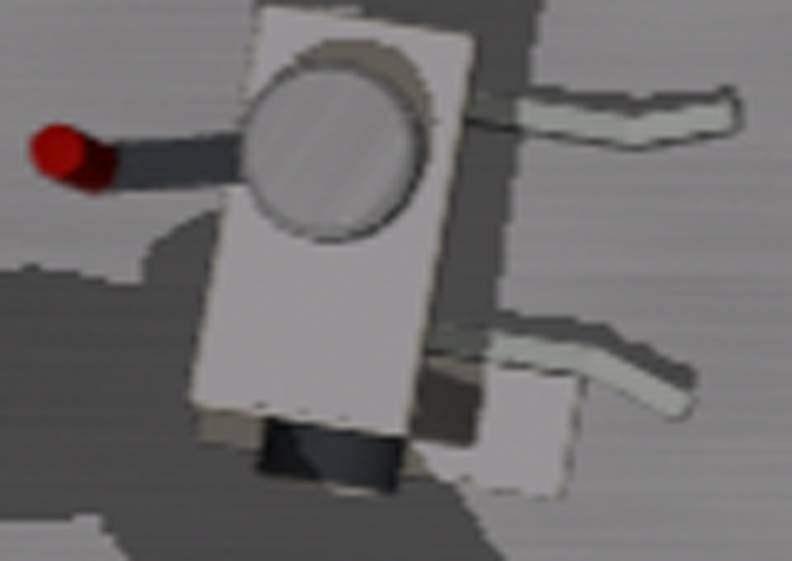

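View pics/c2.png

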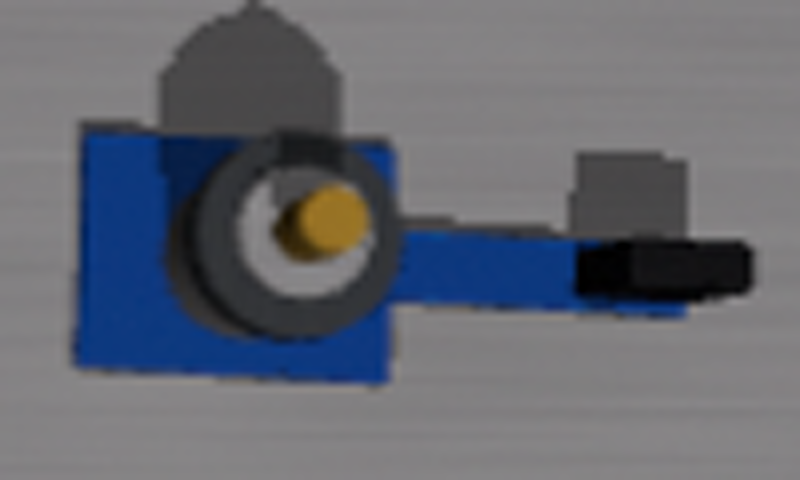

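```bash
cat > fit.py <<'E'
from h import *
from scipy.optimize import least_squares
m=camera_model('top')
u=lambda p,s,o:(np.array(p)+.5)/s-.5+np.array(o)
def fit(obs,g):
    P=np.array([o[1] for o in obs],float); U=np.array([o[0] for o in obs])
    def f(v):
        R=Ro.from_euler('z',v[2]).as_matrix(); return (proj(m,P@R.T+[v[0],v[1],0])-U).ravel()
    r=least_squares(f,g); return r.x,np.abs(r.fun).max()
A=lambda p:u(p,6.6,[160,190]); B=lambda p:u(p,8,[325,205])
st,e=fit([(A(p),q) for p,q in [((262,8),(.037,-.05,.201)),((473,35),(-.037,-.05,.201)),((410,435),(-.037,.09,.201)),((192,405),(.037,.09,.201))]],[.45,.15,1.5])
print('stand',st[:2].round(4),np.degrees(st[2]),e)
ca,e=fit([(B(p),q) for p,q in [((82,133),(.055,-.04,.012)),((395,147),(-.05,-.04,.012)),((388,382),(-.05,.04,.012)),((75,368),(.055,.04,.012)),((336,218),(0,0,.166)),((692,270),(-.13,0,.075))]],[.45,-.15,1.5])
print('carrier',ca[:2].round(4),np.degrees(ca[2]),e)
print('stem',atz(m,B((336,218)),.166),'handle',atz(m,B((692,270)),.075),'knob',atz(m,A((58,152)),.265))
for n,px,z in [('bucket',(254,133),.065),('ring',(301,286),.022),('jar',(424,174),.075),('spare',(329,132),.1),('bottle',(370,147),.1),('spannerR',(257,282),.005),('spannerL',(197,290),.005)]: print(n,atz(m,px,z).round(3))
E
python3 fit.py
```

```text
stand [0.5404 0.1535] 82.77566732720747 0.8212703283901419
carrier [ 0.5071 -0.1995] 87.54390183566836 0.5125460629421923
stem [ 0.50761257 -0.20028259  0.166     ] handle [ 0.50053119 -0.32973888  0.075     ] knob [0.53402602 0.23292624 0.265     ]
bucket [0.774 0.073 0.065]
ring [ 0.376 -0.056  0.022]
jar [ 0.666 -0.367  0.075]
spare [ 0.767 -0.121  0.1  ]
bottle [ 0.729 -0.225  0.1  ]
spannerR [0.384 0.061 0.005]
spannerL [0.361 0.219 0.005]
```

```bash
cat > to.py <<'E'
from h import *
import sys
# usage: to.py x y z yaw [x y z yaw ...] : mm shifts and roll from the present pose
s=sense(); R=Ro.from_euler('xyz',s['eef_rot'],degrees=True).as_matrix()
y0=np.degrees(np.arctan2(R[1,0],R[0,0]))
for t in np.array(sys.argv[1:],float).reshape(-1,4):
    print((R.T@(t[:3]-s['position'])*1000).round(1), 'roll',round(-((t[3]-y0+180)%360-180),1))
E
python3 to.py .43 .12 .4 110 .4995 -.33 .25 87.5
```

```text
[-383.3 -396.3 -168.7] roll 54.8
[-568.6 -812.2  -18.7] roll 77.3
```

```bash
python3 -m pendant '[[[1,-60,-60,-100,7],[1,-60,-60,-100,14],[1,-100,-100,-169,21],[1,-383,-396,-169,28],[1,-383,-396,-169,35],[1,-383,-396,-169,42],[1,-383,-396,-169,49],[1,-383,-396,-169,55],[1,-383,-396,-169,55],[1,-383,-396,-169,55],[1,-383,-396,-169,55],[1,-383,-396,-169,55]]]'; python3 to.py .4995 -.33 .25 87.5; python3 -c "
from h import *;print(sense()['joint_positions'].round(1))"
```

```text
clock: 2.0
position: [0.3822, 0.206, 0.3854]
eef_rot: [179.9, -0.0, 109.8]
wrist_force: [2.5, -0.1, 0.3]
finger_gap: 0.999
grasp_force: 0.0
[-544.1  -71.2  135.1] roll 22.3
[-40.5   5.8  10.2  95.5  -1.1  78.7 -10.3]
```

```bash
python3 -m pendant '[[[1,-544,-71,0,7],[1,-544,-71,0,14],[1,-544,-71,0,22],[1,-544,-71,0,22],[1,-544,-71,0,22],[1,-544,-71,0,22],[1,-544,-71,50,22],[1,-544,-71,135,22],[1,-544,-71,135,22],[1,-544,-71,135,22],[1,-544,-71,135,22],[1,-544,-71,135,22]]]'; python3 -m pendant '[[[1,0,0,0,0],[1,0,0,0,0],[1,0,0,0,0]]]'; python3 to.py .4995 -.33 .036 87.5;python3 - <<'E'
from h import *
print(sense()['joint_positions'].round(1))
m=camera_model('wrist');save('wrist','w1.png')
print(m['position'],m['rotation'].round(2).tolist(),m['fovy'])
for t in ['carrier','jar']: print(t,spot_in(t,'wrist')[:2])
print(proj(m,[[.5005,-.3297,.075],[.507,-.1995,.166]]))
E
```

```text
clock: 3.0
position: [0.4841, -0.2603, 0.2842]
eef_rot: [180.0, -0.0, 87.8]
wrist_force: [0.9, 0.8, 0.2]
finger_gap: 1.003
grasp_force: 0.0
clock: 3.25
position: [0.4839, -0.2583, 0.2849]
eef_rot: [-180.0, -0.0, 87.8]
wrist_force: [0.0, 1.0, 0.5]
finger_gap: 0.997
grasp_force: 0.0
[-71.2  18.5 248.9] roll 0.3
[  4.3  22.1  31.6  92.8 -12.2  68.7  36.3]
[ 0.48708077 -0.19072635  0.42863372] [[1.0, -0.04, -0.01], [-0.04, -0.96, -0.26], [-0.0, 0.26, -0.96]] 69.36726081969006
carrier [{'xy': [291.5, 137.9], 'confidence': 0.9}, {'xy': [185.0, 33.0], 'confidence': 0.56}]
jar [{'xy': [416.5, 255.3], 'confidence': 0.91}]
[[290.63574417 239.74645665]
 [299.51448912 134.30938349]]
```

View pics/w1.png

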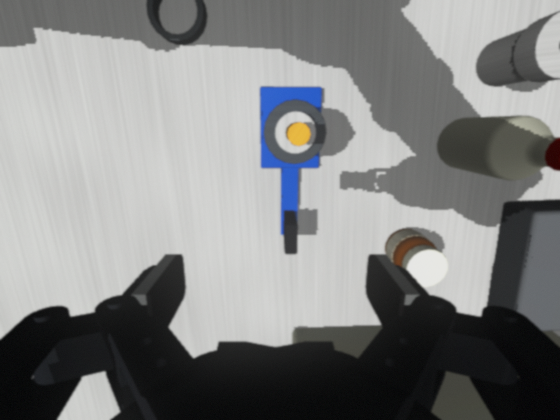

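```bash
python3 -m pendant '[[[1,-71,17,50,0],[1,-71,17,80,0],[1,-71,17,110,0],[1,-71,17,150,0],[1,-71,17,190,0],[1,-71,17,220,0],[1,-71,17,247,0],[1,-71,17,247,0],[1,-71,17,247,0],[0.3,-71,17,247,0],[0.1,-71,17,247,0]]]' 30;  python3 -m pendant '[[[0,0,0,0,0],[0,0,0,0,0],[0,0,0,0,0],[0,0,0,0,0],[0,0,0,0,0],[0,0,0,0,0],[0,0,0,0,0],[0,0,0,0,0]]]' 30; python3 to.py .501 -.330 .036 87.5 .5002 -.163 .036 82.8
```

```text
clock: 4.32
position: [0.4997, -0.3309, 0.0408]
eef_rot: [179.8, 0.1, 87.8]
wrist_force: [-0.0, -0.3, 0.7]
finger_gap: 0.746
grasp_force: 0.0
clock: 4.98
position: [0.4989, -0.3306, 0.0386]
eef_rot: [179.9, 0.0, 87.8]
wrist_force: [2.7, -0.3, 6.5]
finger_gap: 0.181
grasp_force: 29.8
[0.7 2.  2.6] roll 0.3
[167.5  -5.3   2.5] roll 5.0
```

```bash
python3 -m pendant '[[[0,10,0,-1,0.5],[0,25,-1,-1,1],[0,45,-2,-1,1.5],[0,65,-3,-1,2],[0,85,-3,-1,2.5],[0,105,-4,-1,3],[0,125,-5,-1,4],[0,145,-6,-1,5],[0,156,-6,-1,5],[0,156,-6,-1,5],[0,156,-6,-1,5]]]' 30
python3 - <<'E'
from h import *
save('top','top2.png'); im=cv2.imread('pics/top2.png')
cv2.imwrite('pics/c3.png',cv2.resize(im[185:275,180:380],None,fx=4,fy=4,interpolation=cv2.INTER_CUBIC))
E
```

```text
clock: 5.9
position: [0.4981, -0.1726, 0.0388]
eef_rot: [-179.9, -0.1, 82.9]
wrist_force: [0.4, 3.8, 0.5]
finger_gap: 0.184
grasp_force: 29.5
```

View pics/c3.png

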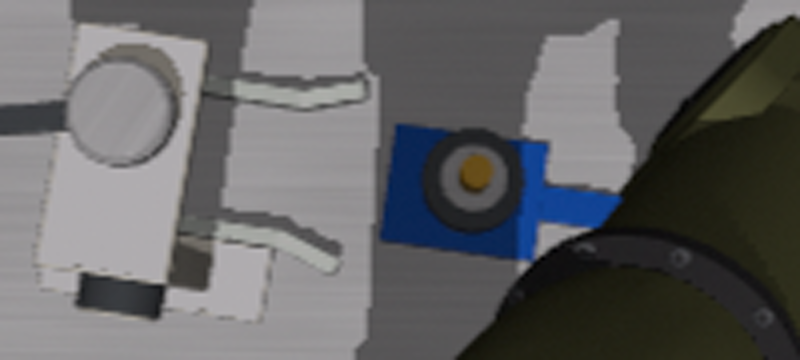

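```bash
cat >> fit.py <<'E'
C=lambda p:u(p,4,[180,185])
print('---')
c2,e=fit([(C(p),q) for p,q in [((398,123),(.055,-.04,.012)),((550,142),(-.05,-.04,.012)),((382,241),(.055,.04,.012)),((478,172),(0,0,.166))]],[.5,-.04,1.5])
print('carrier2',c2[:2].round(4),np.degrees(c2[2]),e)
R=Ro.from_euler('z',st[2]).as_matrix(); t=[st[0],st[1],0]
print('carrier in stand',((np.r_[c2[:2],0]-t)@R).round(4),np.degrees(c2[2]-st[2]))
q=proj(m,np.array([(-.08,-.0415,0),(-.12,-.0525,0),(-.08,.0415,.022),(-.12,.0525,.022)])@R.T+t)
print(((q-[160,190]+.5)*6.6-.5).round())
E
python3 fit.py | sed -n '/---/,$p'; python3 -c "
import cv2;im=cv2.imread('pics/top1.png');cv2.imwrite('pics/c4.png',cv2.resize(im[195:260,225:285],None,fx=9,fy=9,interpolation=cv2.INTER_CUBIC))"
```

```text
---
carrier2 [ 0.516  -0.0447] 83.54868266859899 0.35937133358191886
carrier in stand [-0.1998 -0.0007  0.    ] 0.7730153413915195
[[634. 150.]
 [733. 137.]
 [600. 345.]
 [694. 386.]]
```

View pics/c4.png

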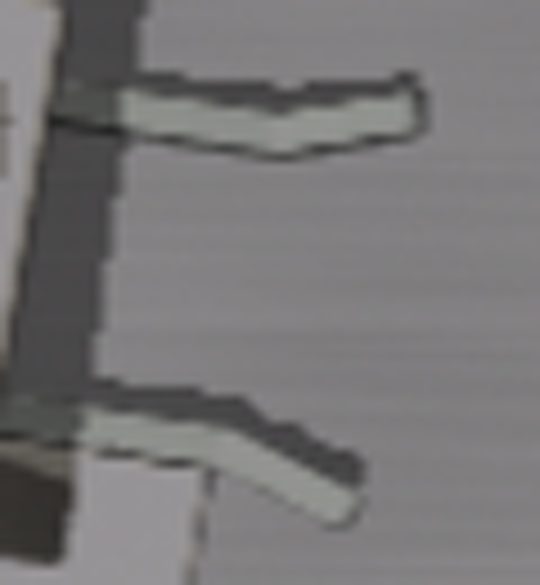

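```bash
python3 -m pendant '[[[0,12,0,0,0.3],[0,28,0,0,0.3],[0,44,0,0,0.3],[0,60,0,0,0.3],[0,72,0,0,0.3],[0,82,0,0,0.3],[0,90,0,0,0.3],[0,98,0,0,0.3],[0,104,0,0,0.3],[0,110,0,0,0.3],[0,110,0,0,0.3]]]' 30; python3 -c "
from h import *;print(sense()['torque'].round(2))"
```

```text
clock: 6.87
position: [0.5112, -0.0662, 0.0389]
eef_rot: [-179.9, 0.1, 82.4]
wrist_force: [-3.3, -2.7, 0.8]
finger_gap: 0.179
grasp_force: 29.7
[-0.37  0.32  0.2 ]
```

```bash
python3 -m pendant '[[[0,10,0,0,0],[0,20,0,0,0],[0,30,0,0,0],[0,40,0,0,0],[0,50,0,0,0],[0,58,0,0,0],[0,66,0,0,0],[0,72,0,0,0],[0,78,0,0,0],[0,82,0,0,0],[0,82,0,0,0]]]' 30; python3 -m pendant '[[[0,1.5,0,0,0],[0,3,0,0,0],[0,4.5,0,0,0],[0,6,0,0,0],[0,6,0,0,0]]]' 30
```

```text
clock: 7.78
position: [0.5224, 0.0151, 0.0389]
eef_rot: [-180.0, 0.1, 82.4]
wrist_force: [-2.5, -1.8, 0.8]
finger_gap: 0.182
grasp_force: 29.8
clock: 8.2
position: [0.5232, 0.0206, 0.0389]
eef_rot: [-180.0, 0.1, 82.4]
wrist_force: [-2.5, -4.5, 1.4]
finger_gap: 0.187
grasp_force: 29.7
```

```bash
python3 -m pendant '[[[0,1,0,0,0],[0,2,0,0,0],[0,3,0,0,0],[0,3,0,0,0]]]' 30; python3 -m pendant '[[[0,1,0,0,0],[0,2,0,0,0],[0,2,0,0,0]]]' 30; python3 -m pendant '[[[0,1,0,0,0],[0,2,0,0,0],[0,2,0,0,0]]]' 30
```

```text
clock: 8.53
position: [0.5236, 0.0236, 0.0389]
eef_rot: [-180.0, 0.1, 82.4]
wrist_force: [-3.3, -4.1, -0.1]
finger_gap: 0.181
grasp_force: 29.7
clock: 8.78
position: [0.5237, 0.0247, 0.0389]
eef_rot: [-180.0, 0.1, 82.3]
wrist_force: [-2.5, -6.5, 0.7]
finger_gap: 0.184
grasp_force: 29.6
clock: 9.03
position: [0.5236, 0.0248, 0.039]
eef_rot: [-180.0, 0.2, 82.3]
wrist_force: [-4.4, -13.3, 1.9]
finger_gap: 0.185
grasp_force: 29.9
```

```bash
python3 -m pendant '[[[0,1,0,0,0],[0,1,0,0,0],[0,1,0,0,0]]]' 30; python3 -m pendant '[[[0.6,0,0,0,0],[0.6,0,0,0,0],[0.6,0,0,0,0],[0.6,0,0,0,0],[0.6,0,0,0,0],[0.6,0,0,0,0]]]' 30; python3 -m pendant '[[[0.6,0,0,-10,0],[0.6,0,0,-40,0],[0.6,0,0,-80,0],[0.6,0,0,-120,0],[0.6,0,0,-160,0],[0.6,0,0,-200,0],[0.6,0,0,-240,0],[0.6,0,0,-280,0],[0.6,-80,30,-290,0],[0.6,-80,30,-290,0],[0.6,-80,30,-290,0],[0.6,-80,30,-290,0]]]' 30
python3 - <<'E'
from h import *
save('top','top3.png');save('scene','s3.png'); im=cv2.imread('pics/top3.png');s=cv2.imread('pics/s3.png')
a=cv2.resize(im[190:280,160:300],(560,360),interpolation=cv2.INTER_CUBIC)
b=cv2.resize(s[160:320,260:420],(360,360),interpolation=cv2.INTER_CUBIC)
cv2.imwrite('pics/c5.png',cv2.resize(np.hstack([a,b]),None,fx=.86,fy=.86))
for c in ['top','scene']: print(c,spot_in('crank_knob',c)[:2])
print(sense()['joint_positions'].round(1))
E
```

```text
clock: 9.28
position: [0.5234, 0.0249, 0.039]
eef_rot: [-180.0, 0.3, 82.2]
wrist_force: [-5.0, -14.1, 2.8]
finger_gap: 0.184
grasp_force: 30.0
clock: 9.78
position: [0.5247, 0.0306, 0.039]
eef_rot: [180.0, -0.0, 82.5]
wrist_force: [-0.6, 0.1, -0.4]
finger_gap: 0.6
grasp_force: 0.0
clock: 10.78
position: [0.5434, -0.0569, 0.3304]
eef_rot: [179.9, 0.1, 82.1]
wrist_force: [0.1, 0.9, -1.3]
finger_gap: 0.598
grasp_force: 0.0
top [{'xy': [211.7, 226.6], 'confidence': 0.63}, {'xy': [205.9, 211.7], 'confidence': 0.56}]
scene [{'xy': [356.7, 232.8], 'confidence': 0.73}]
[-24.9  22.1  42.2  88.4 -15.1  75.5  11.6]
```

View pics/c5.png

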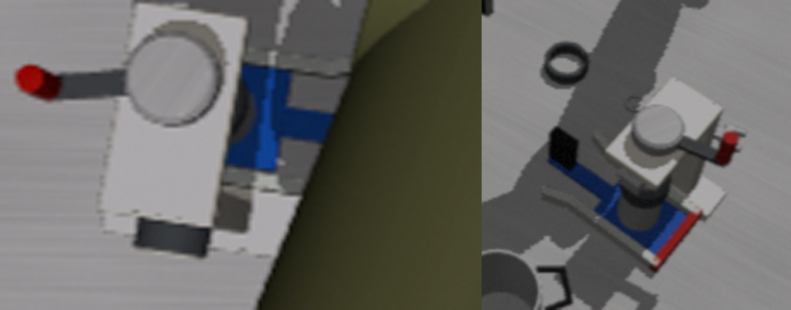

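```bash
python3 to.py .534 .233 .33 94.6 .534 .233 .236 94.6
```

```text
[281.1 -46.4  -1. ] roll -12.0
[281.  -46.3  93. ] roll -12.0
```

```bash
python3 -m pendant '[[[0.6,40,-7,0,-4],[0.6,80,-14,0,-8],[0.6,120,-20,0,-12],[0.6,160,-27,0,-12],[0.6,200,-34,0,-12],[0.6,240,-41,0,-12],[0.6,281,-46,0,-12],[0.6,281,-46,0,-12],[0.6,281,-46,0,-12],[0.6,281,-46,0,-12],[0.6,281,-46,0,-12]]]' 30; python3 to.py .534 .233 .236 94.6
python3 - <<'E'
from h import *
print(sense()['joint_positions'].round(1))
m=camera_model('wrist');save('wrist','w2.png')
d=spot_in('crank_knob','wrist'); print(d[:2])
for q in d[:2]: print(atz(m,q['xy'],.25))
print(proj(m,[[.534,.233,.265],[.534,.233,.225]]))
E
```

```text
clock: 11.9
position: [0.5349, 0.2305, 0.3291]
eef_rot: [-180.0, 0.0, 94.4]
wrist_force: [-0.5, -0.6, 1.5]
finger_gap: 0.599
grasp_force: 0.0
[ 2.6 -0.7 93.1] roll -0.2
[-48.3  24.7  36.4  83.  -14.7  77.1  -6.7]
[{'xy': [274.4, 275.4], 'confidence': 0.85}]
[0.53861026 0.18005672 0.25      ]
[[273.51476411 218.39757493]
 [273.78822169 204.20083446]]
```

View pics/w2.png

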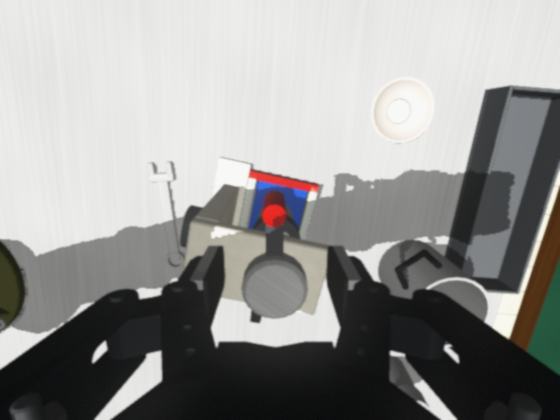

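```bash
python3 -m pendant '[[[0.6,2.5,0,25,0],[0.6,2.5,0,50,0],[0.6,2.5,0,75,0],[0.6,2.5,0,92,0],[0.6,2.5,0,92,0],[0.6,2.5,0,92,0]]]' 30; python3 -m pendant '[[[0,0,0,0,0],[0,0,0,0,0],[0,0,0,0,0],[0,0,0,0,0],[0,0,0,0,0],[0,0,0,0,0]]]' 30; python3 to.py .534 .233 .236 94.6
```

```text
clock: 12.5
position: [0.5348, 0.2331, 0.237]
eef_rot: [-179.9, 0.0, 94.4]
wrist_force: [0.5, -0.5, 0.6]
finger_gap: 0.599
grasp_force: 0.0
clock: 13.0
position: [0.5352, 0.234, 0.2384]
eef_rot: [179.9, -0.1, 94.5]
wrist_force: [-2.9, -1.0, 6.5]
finger_gap: 0.194
grasp_force: 29.3
[-0.9 -1.3  2.4] roll -0.1
```

```bash
cat > tf.py <<'E'
from h import *
s=sense();R=Ro.from_euler('xyz',s['eef_rot'],degrees=True).as_matrix();f=R.T@s['wrist_force']
d=s['position'][:2]-[.5404,.1535]
print('rad %.1f tang %.1f ax %.1f Mz %.2f'%(f[0],f[1],f[2],(R.T@s['torque'])[2]),'ang %.1f r %.1f'%(np.degrees(np.arctan2(d[1],d[0])),np.hypot(*d)*1e3),'yaw %.1f j7 %.1f t %.2f'%(s['eef_rot'][2],s['joint_positions'][6],s['clock']))
E
python3 tf.py
python3 -m pendant '[[[0,-0.05,2.8,0,2],[0,-0.2,5.6,0,4],[0,-0.4,8.4,0,6],[0,-0.8,11.1,0,8],[0,-1.2,13.9,0,10],[0,-1.75,16.6,0,12]]]' 30 >/dev/null; python3 tf.py
python3 -m pendant '[[[0,-0.05,2.8,0,2],[0,-0.2,5.6,0,4],[0,-0.4,8.4,0,6],[0,-0.8,11.1,0,8],[0,-1.2,13.9,0,10],[0,-1.75,16.6,0,12]]]' 30 >/dev/null; python3 tf.py
```

```text
rad -0.8 tang -2.9 ax -6.5 Mz 0.05 ang 93.7 r 80.7 yaw 94.5 j7 -4.3 t 13.00
rad -1.3 tang -5.4 ax -7.8 Mz -0.12 ang 82.3 r 80.6 yaw 82.4 j7 -13.8 t 13.50
rad -3.6 tang -5.3 ax -8.1 Mz -0.12 ang 70.5 r 80.5 yaw 70.4 j7 -23.0 t 14.00
```

```bash
python3 -m pendant '[[[0,-0.05,2.8,0,2],[0,-0.2,5.6,0,4],[0,-0.4,8.4,0,6],[0,-0.8,11.1,0,8],[0,-1.2,13.9,0,10],[0,-1.75,16.6,0,12]]]' 30 >/dev/null; python3 tf.py
python3 -m pendant '[[[0,-0.05,2.8,0,2],[0,-0.2,5.6,0,4],[0,-0.4,8.4,0,6]]]' 30 >/dev/null; python3 tf.py
python3 -m pendant '[[[0,-0.05,2.8,0,2],[0,-0.2,5.6,0,4],[0,-0.4,8.4,0,6]]]' 30 >/dev/null; python3 tf.py
```

```text
rad -4.5 tang -4.3 ax -8.9 Mz -0.12 ang 58.6 r 80.3 yaw 58.4 j7 -32.0 t 14.50
rad -5.1 tang -4.0 ax -9.6 Mz -0.10 ang 52.7 r 80.2 yaw 52.4 j7 -36.5 t 14.75
rad -7.4 tang -3.8 ax -9.5 Mz -0.15 ang 46.8 r 80.1 yaw 46.4 j7 -41.0 t 15.00
```

```bash
python3 -m pendant '[[[0,-0.4,2.8,-0.5,2],[0,-1,5.6,-1,4],[0,-1.4,8.4,-1,6]]]' 30 >/dev/null; python3 tf.py
python3 -m pendant '[[[0,-0.05,2.8,0,2],[0,-0.2,5.6,0,4],[0,-0.4,8.4,0,6]]]' 30 >/dev/null; python3 tf.py
```

```text
rad -2.5 tang -3.7 ax -3.3 Mz -0.20 ang 41.2 r 79.9 yaw 40.5 j7 -45.4 t 15.25
rad -4.1 tang -4.2 ax -3.3 Mz -0.24 ang 35.3 r 79.8 yaw 34.5 j7 -49.8 t 15.50
```

```bash
sed -i 's/^print(/print("T %.1f"%(f[1]+(R.T@s["torque"])[2]\/.08),end=" ")\nprint(/' tf.py
python3 -m pendant '[[[0,-0.4,2.8,0,2],[0,-0.7,5.6,0,4]]]' 30 >/dev/null; python3 tf.py
python3 -m pendant '[[[0,-0.05,2.8,0,2],[0,-0.2,5.6,0,4]]]' 30 >/dev/null; python3 tf.py
python3 -m pendant '[[[0,-0.05,2.8,0,2],[0,-0.2,5.6,0,4]]]' 30 >/dev/null; python3 tf.py
```

```text
T -5.8 rad -2.1 tang -2.7 ax -2.8 Mz -0.25 ang 31.3 r 79.7 yaw 30.5 j7 -52.7 t 15.67
T -5.0 rad -2.1 tang -2.4 ax -3.4 Mz -0.21 ang 27.3 r 79.6 yaw 26.5 j7 -55.6 t 15.83
T -6.6 rad -2.7 tang -3.4 ax -3.1 Mz -0.25 ang 23.4 r 79.6 yaw 22.5 j7 -58.5 t 16.00
```

Still free (~6 N). Continue.

```bash
for i in 1; do :; done
python3 -m pendant '[[[0,-0.05,2.8,0,2],[0,-0.2,5.6,0,4]]]' 30 >/dev/null; python3 tf.py
python3 -m pendant '[[[0,-0.05,2.8,0,2],[0,-0.2,5.6,0,4]]]' 30 >/dev/null; python3 tf.py
python3 -m pendant '[[[0,-0.05,2.8,0,2],[0,-0.2,5.6,0,4]]]' 30 >/dev/null; python3 tf.py
```

```text
T -5.5 rad -3.5 tang -2.5 ax -2.2 Mz -0.24 ang 19.4 r 79.5 yaw 18.5 j7 -61.4 t 16.17
T -6.9 rad -3.9 tang -3.4 ax -3.4 Mz -0.28 ang 15.5 r 79.4 yaw 14.5 j7 -64.3 t 16.33
T -9.4 rad -3.4 tang -4.8 ax -3.4 Mz -0.37 ang 11.8 r 79.3 yaw 10.5 j7 -67.2 t 16.50
```

```bash
python3 -m pendant '[[[0,-0.05,2.8,0,2],[0,-0.2,5.6,0,4]]]' 30 >/dev/null; python3 tf.py
```

```text
T -10.0 rad -2.9 tang -5.3 ax -3.5 Mz -0.37 ang 8.0 r 79.3 yaw 6.6 j7 -70.0 t 16.67
```

```bash
python3 -m pendant '[[[0,-0.05,2.1,0,1.5],[0,-0.1,4.2,0,3]]]' 30 >/dev/null; python3 tf.py
```

```text
T -11.2 rad -5.4 tang -7.8 ax -4.4 Mz -0.27 ang 5.6 r 79.0 yaw 3.6 j7 -72.2 t 16.83
```

```bash
python3 -m pendant '[[[0,0,0,0,0],[0,0,0,0,0]]]' 30 >/dev/null; python3 tf.py
python3 -m pendant '[[[0.3,0,0,0,0],[0.5,0,0,0,0],[0.5,0,0,0,0],[0.5,0,0,0,0],[0.5,0,0,0,0],[0.5,0,0,0,0]]]' 30; python3 tf.py
python3 -m pendant '[[[0.5,0,0,-10,0],[0.5,0,0,-30,0],[0.5,0,0,-60,0],[0.5,0,0,-95,0],[0.5,0,0,-130,0],[0.5,0,0,-130,0],[0.5,-60,150,-160,0],[0.5,-60,150,-160,0],[0.5,-60,150,-160,0],[0.5,-60,150,-160,0],[0.5,-60,150,-160,0],[0.5,-60,150,-160,0]]]' 30
python3 - <<'E'
from h import *
save('top','top4.png');save('scene','s4.png'); im=cv2.imread('pics/top4.png');s=cv2.imread('pics/s4.png')
a=cv2.resize(im[110:290,140:300],(400,450),interpolation=cv2.INTER_CUBIC)
b=cv2.resize(s[160:310,280:413],(400,450),interpolation=cv2.INTER_CUBIC)
cv2.imwrite('pics/c6.png',np.hstack([a,b]))
E
```

```text
T -7.2 rad -3.4 tang -5.6 ax -5.1 Mz -0.13 ang 5.5 r 79.0 yaw 3.7 j7 -72.2 t 17.00
clock: 17.5
position: [0.6201, 0.1577, 0.238]
eef_rot: [180.0, -0.0, 3.5]
wrist_force: [0.6, -0.8, 0.2]
finger_gap: 0.497
grasp_force: 0.0
T 1.1 rad 0.6 tang 0.9 ax -0.2 Mz 0.01 ang 3.0 r 79.8 yaw 3.5 j7 -72.2 t 17.50
clock: 18.5
position: [0.5684, 0.0013, 0.4]
eef_rot: [-180.0, -0.2, 3.1]
wrist_force: [0.6, 1.2, -1.3]
finger_gap: 0.497
grasp_force: 0.0
```

View pics/c6.png

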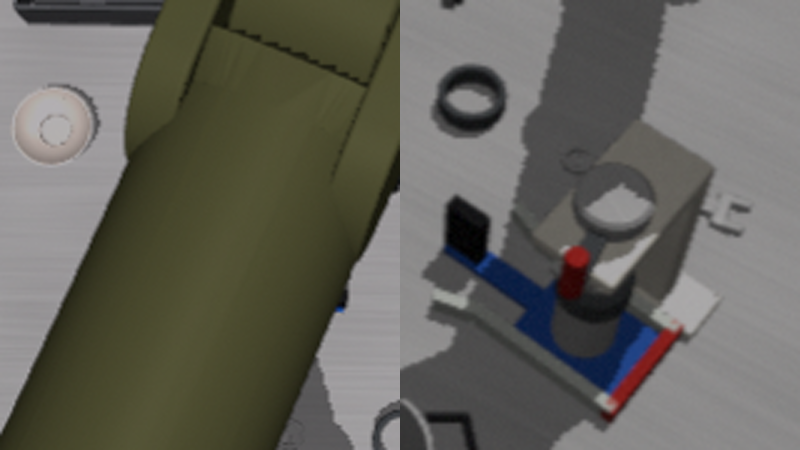

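Run:
```python
from h import *
p=atz(camera_model('scene'),(338.2,245.7),.265); d=p-[.5404,.1535,0]; print(p,np.degrees(np.arctan2(d[1],d[0])),np.hypot(d[0],d[1]))
print(job_done())
```

```text
[0.62185765 0.16054136 0.265     ] 4.9404790193785235 0.08176141682549765
the job is handed in; nothing more can be done
None
```

The job is handed in: the carrier is home against the red stop, and the crank is turned until it ran about 5 N harder than free (firm is 3–8 N). The arm is clear of everything, and the bystanders were not touched.

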